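# Load the bench sander and give it a burst with its paddle switch

## Robot

A 7-joint arm with a two-finger parallel gripper is mounted at the origin on a cart in front of the work surface, level with it; the furniture and walls round the work are solid. World frame = base frame: x ahead of the robot, y to its left, z up, the work surface at z = 0. Lengths are in m, angles in rad, forces in N, time in s.
With the tool pointing down it reaches from about 0.4 to 0.875 m from the base axis. Payload 19.3 kg.
Tool frame: the origin (TCP) lies midway between the tips of the shut fingers; the grasp point (between the pads) lies 19 mm behind it (tcp_to_grasp is the z of the grasp point in the tool frame, in m); z points along the fingers, y is the line along which they close (so a half turn about z gives the same grasp; the last joint's range is limited). The gripper opens to 85 mm and grips with 20 to 120 N. Pads are 22 mm wide; open, the fingers measure 114 mm over their backs; the gripper's body (76 mm by 85 mm) begins 54 mm behind the grasp point. The pads swing forward as they close: fully open they stand 13 mm farther back than shut.
Start: joints at [1.11, 0.521, -0.036, 1.599, 0.021, 1.021, -0.113], TCP at [0.238, -0.578, 0.231] pointing down, gripper open.
Joint ranges: [-2.91, 2.91], [-0.3, 2.13], [-1.5, 1.42], [0.17, 2.43], [-1.26, 4.41], [0.16, 1.93], [-2.52, 2.52]. Speed limits (rad/s): [1.89, 1.89, 2.39, 2.39, 3.01, 3.01, 3.01].

## Interface

Orientations are given as [roll, pitch, yaw] about the fixed x, y, z axes, in that order (R = Rz(yaw) Ry(pitch) Rx(roll)).
In Python, from workcell import * gives the robot as it stands.
- The arm moves only by the tool send_rows, never from a script. Its argument "increments" is a list of rows, each a list of 3 entries, a list of its own where there are three numbers: the shift along the tool's x, y, z in mm, then the turn, a rotation vector about the tool's x, y, z in degrees, then the gripper's target within -1 to 1 (fully open at 1, half-way at 0, shut at -1). In form: [[[x, y, z], [wx, wy, wz], grip], ...]. A call has 1 to 10 rows; each row is the pose to reach, as a shift and turn from the pose commanded when the call began, along the tool's axes at that moment; what a row does not reach only later rows make up. A row lasts 1/10 s, in which the tool goes at most 50 mm and 8.59 degrees, less where a joint would pass 70% of its speed; a pose out of reach is approached as far as the arm can. A call with a gripper value outside its range is refused whole. The fingers move at their own pace and stop on an object; "newtons" is the grip in N (left out, the last holds). Time passes only in rows, so rows that repeat a pose let the fingers close. It gives the time, the measured TCP pose, the force, the opening and the grip force at its end, in the units of the state.
- observe(): the state, without advancing time (a new reading comes with each control period).
- grab_frame(name): name is "scene" or "side" or "wrist"; returns the picture (420x560x3 uint8, blue, green, red); there is no depth.
- camera_params(name): a dict with "fovy" (degrees; the focal length in pixels is half the picture's height over the tangent of half this angle, whatever the lens; pixels are square), "cx", "cy" (the principal point, pixels), "extrinsics" (4x4, takes a point from world to camera coordinates). Camera axes: x right, y down, z forward; pixel columns grow to the right and rows downward; lengths in m; the calibration is good to about 2 mm. A picture is of the moment at which its call begins: read the wrist's pose just before it. camera_params takes no time and is no camera call; for the wrist camera it gives the pose at the moment of the call.
- job_done(): hands the job in; it is judged then, once.
The state is a dict: "clock": time; "qpos": joint angles; "qd": joint speeds; "joint_efforts": joint torques, N m; "position": TCP position; "tool_rot": TCP orientation; "force": force on the tool from outside, world axes, zero at the start; "moment": the same for the moment, N m; "grip_width": finger opening in m; "finger_force": force on a finger pad.
Only numpy, scipy, OpenCV 4.12 (cv2) and the standard library are available. Lean on these libraries where they do the work, as an engineer would, in place of code of your own. Each camera call takes 0.05 s, during which the arm holds its last target. There are 200 camera calls.

## Task

Three beech handle blanks lie on the table: pick out the one whose length just fits between the two end stops over the sander's belt, and set it down flat on the belt between the stops, without dropping it, and let go. Then flip the orange lock-off lever on the sander's paddle switch fully forward, towards the belt, squeeze the paddle fully home against the blue motor body between your fingers, and keep it squeezed for at least a second. Finally let the paddle spring out again and flip the lock-off lever fully back, leaving the blank between the stops and the other blanks and bystanding things where they are.

Things in the scene. Friction and masses are not known exactly. Their poses are not given: they have to be found in the camera images.
- sander: Belt sander fixed upside down on a plywood base 120 x 340 x 14 mm that cannot move. Origin: centre of the base's underside. Its y axis runs along the tool towards the belt end ('forward'), z up; its -x side carries the paddle. The motor body is 36 mm wide (x = -18 to 18 mm), its top 100 mm above the table.
- housing: The blue and black motor body of the sander (36 mm wide, from 170 mm behind the sander's origin to 30 mm before it in y, 45 to 100 mm above the table). Its origin and axes are those of sander.
- belt_mid (a point): Middle of the brown belt's upper face, half-way between the two aluminium end stops; axes as sander. The belt is 40 mm wide (x), 85 mm above the table. The stops are 88 mm apart (y = -44 to 44 mm), 64 mm wide, rise to about 19 mm above the belt and flare outward at the top; the sides (x) are open.
- blank_short: Pale beech blank 62 mm long (its x) x 44 mm wide (its y) x 40 mm high, lying on the table. Origin at its centre.
- blank_mid: Pale beech blank 80 mm long (its x) x 44 mm wide (its y) x 40 mm high, lying on the table, about 0.1 kg. Origin at its centre.
- blank_long: Pale beech blank 98 mm long (its x) x 44 mm wide (its y) x 40 mm high, lying on the table. Origin at its centre.
- paddle (a joint): Angle of the black paddle switch: 0 = sprung out, 0.12 = fully home against the motor body. It hinges about the vertical at its forward end (x = -23, y = 0 mm in sander), is 145 mm long, 8 mm thick, 34 mm high (57 to 91 mm above the table), and its rear end swings. A spring returns it; pressing it home at paddle_grip takes about 10 N. Locked by the lever it yields only about 0.02, or 0.04 to 0.08 if squeezed very hard.
- paddle_grip (a point): Place to squeeze: outer face of the paddle, 118 mm behind its hinge, half-way up (74 mm above the table); moves with the paddle. Over paddle and motor body it measures 59 mm here when out, 45 mm when home; the motor body's other face lies at x = +18 mm in sander.
- lock_lever (a joint): Angle of the orange lock-off lever on the paddle: 0 = fully back (locked), 1.4 = fully forward (unlocked; the paddle is freed only beyond about 1.25). It swings lengthwise of the tool and stays where it is left; 1 to 2 N at its tip moves it.
- lever_pivot (a point): Pivot of the lock-off lever with the paddle sprung out, 112 mm above the table, axes as sander; the pivot axis is the x axis. The lever stands up from it, 47 mm long, 14 mm wide (x), 7 mm thick, leaning 40 degrees to -y when back and 40 degrees to +y when forward.
- lever_tip (a point): Top end of the lock-off lever, 43 mm from its pivot; moves with it.
- jar_blue: Bystander: small jar with a white lid and blue content, 45 x 45 x 60 mm. Origin under its centre.
- tape_roll: Bystander: yellow roll of tape, 90 x 90 x 25 mm. Origin under its centre.
- sanding_block: Bystander: pale sanding block 103 x 79 x 28 mm. Origin under its centre.
Not all that is in view belongs to the job. What is shaped like the blank_mid but black is not meant.

How it is judged:
By the outcome, as a careful person would: the job done as asked, in the order asked, and still so for the second after the job is handed in, with the robot touching nothing.
It also fails if it takes over 67 s, if anything falls off the work surface, if the arm or the gripper's body presses on something with over 40 N, if the wrist force passes 120 N, or if a joint passes its speed limit or range.

## Working session

There is one attempt and no reset: what is moved stays moved. The work goes in short steps, Python scripts to look and compute and a tool call to move; the robot and the scene stay as the last step left them, time stands still between calls to the robot, and variables do not carry over. Pictures are saved under pics/ and viewed, at most 10 in all, crops included, and the job is handed in when it is done.

Besides the shell and the picture viewer there is one more tool, called as a command line: name --argument value ..., lists and objects as JSON in quotes. send_rows: Moves the arm, as the interface text tells. Its arguments: {"type":"object","properties":{"increments":{"type":"array"},"newtons":{"type":"number"}},"required":["increments"]}

```bash
ls; mkdir -p pics; python3 - <<'E'
from workcell import *
import cv2,numpy as np
s=observe();print({k:np.round(v,3).tolist() for k,v in s.items()})
for n in("scene","side"):
    cv2.imwrite(f"pics/{n}0.png",grab_frame(n)); p=camera_params(n); print(n,p["fovy"],p["cx"],p["cy"],np.round(p["extrinsics"],3).tolist(), [k for k in p])
E
```

```text
pics
{'clock': 0.0, 'qpos': [1.11, 0.522, -0.036, 1.6, 0.021, 1.021, -0.113], 'qd': [0.001, -0.001, -0.0, 0.0, 0.001, -0.001, 0.0], 'joint_efforts': [0.002, -92.711, 1.981, -36.992, 0.018, 0.008, 0.0], 'position': [0.238, -0.578, 0.231], 'tool_rot': [-3.141, 0.0, 0.391], 'force': [0.406, 0.163, 0.694], 'moment': [-0.002, 0.018, 0.015], 'finger_force': 0.0, 'grip_width': 0.085}
scene 43.89921745167568 274.24199581905793 211.08956742132406 [[-0.508, -0.861, 0.005, 0.237], [-0.569, 0.332, -0.752, 0.404], [0.646, -0.385, -0.659, 1.509], [0.0, 0.0, 0.0, 1.0]] ['fovy', 'cx', 'cy', 'extrinsics']
side 49.044966432975905 279.4961794540208 206.97610564617256 [[-0.882, -0.472, 0.014, 0.46], [-0.325, 0.587, -0.741, 0.26], [0.342, -0.658, -0.671, 1.186], [0.0, 0.0, 0.0, 1.0]] ['fovy', 'cx', 'cy', 'extrinsics']
```

View pics/scene0.png

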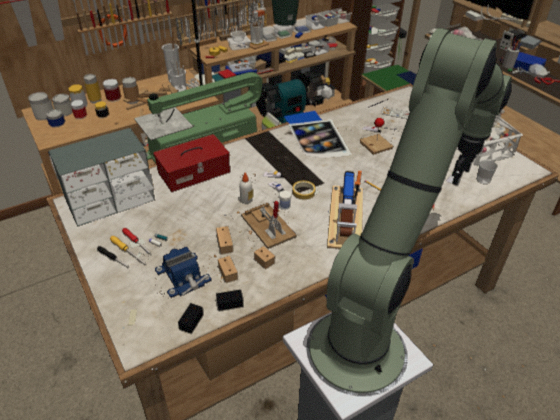

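View pics/side0.png

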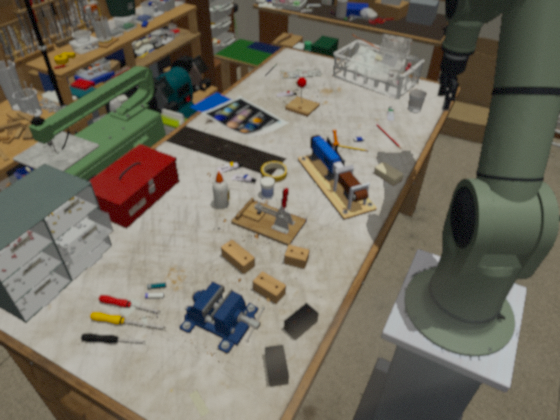

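The scene picture shows the blank candidates: three pale blanks at about (224,238), (228,268) and (264,257), and two black ones at (191,318) and (229,300) that are not meant. The sander is at about (347,210), with its orange lever near (360,178). In the side picture the blanks are at (237,255), (269,287) and (296,255), and the sander is at (335,175). Next I'll check a close crop montage.

```bash
python3 - <<'E'
import cv2,numpy as np
a=cv2.imread("pics/scene0.png");b=cv2.imread("pics/side0.png")
def c(i,x,y,w,h): return cv2.resize(i[y:y+h,x:x+w],(400,300),interpolation=cv2.INTER_CUBIC)
cv2.imwrite("pics/m1.png",np.vstack([np.hstack([c(a,205,220,80,60),c(b,215,235,100,75)]),np.hstack([c(a,290,165,120,90),c(b,285,125,120,90)])]))
E
```

```text
(no output)
```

View pics/m1.png

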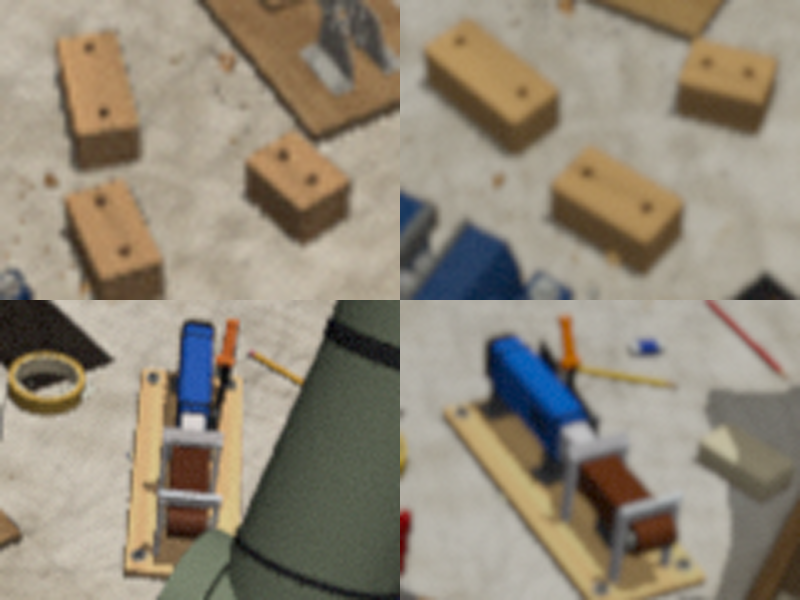

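```bash
cat > h.py <<'E'
from workcell import *
import cv2,numpy as np
from scipy.spatial.transform import Rotation as Ro
from scipy.optimize import least_squares
def ray(P,u,v):
    f=210/np.tan(np.radians(P["fovy"])/2);E=np.array(P["extrinsics"])
    d=E[:3,:3].T@np.array([(u-P["cx"])/f,(v-P["cy"])/f,1]);return -E[:3,:3].T@E[:3,3],d
def onz(P,u,v,z):
    o,d=ray(P,u,v);return o+d*(z-o[2])/d[2]
def proj(P,X):
    f=210/np.tan(np.radians(P["fovy"])/2);E=np.array(P["extrinsics"])
    c=np.atleast_2d(X)@E[:3,:3].T+E[:3,3];return c[:,:2]/c[:,2:]*f+[P["cx"],P["cy"]]
def rect(c):  # corners in order -> centre, long, short, angle of long axis
    c=np.array(c)[:,:2];(m,(w,h),a)=cv2.minAreaRect((c*1000).astype(np.float32))
    e1=(c[1]-c[0]+c[2]-c[3])/2;e2=(c[3]-c[0]+c[2]-c[1])/2
    l,s=(e1,e2) if np.hypot(*e1)>np.hypot(*e2) else (e2,e1)
    return np.round(c.mean(0),4),round(np.hypot(*l),4),round(np.hypot(*s),4),round(np.degrees(np.arctan2(l[1],l[0])),1)
E
python3 - <<'E'
from h import *
S=camera_params("scene");D=camera_params("side")
sc={"A":[(57,40),(110,32),(138,125),(80,138)],"B":[(66,198),(122,183),(162,258),(102,282)],"C":[(247,165),(292,133),(350,185),(300,215)]}
sd={"A":[(27,45),(57,20),(158,90),(115,125)],"B":[(153,180),(190,147),(283,207),(243,243)],"C":[(280,85),(295,40),(375,58),(360,103)]}
for k in sc:
    print(k,rect([onz(S,205+x/5,220+y/5,.04) for x,y in sc[k]]),rect([onz(D,215+x/4,235+y/4,.04) for x,y in sd[k]]))
for n,x,y,z in [("baseRL",148,370,.014),("baseRR",243,372,.014),("baseFL",127,575,.014),("hou rear L",182,322,.1),("hou rear R",213,322,.1),("hou front L",180,415,.1),("hou front R",208,415,.1),("levertip",231,322,.145)]:
    print(n,np.round(onz(S,290+x/3.333,165+(y-300)/3.333,z),3))
for n,x,y,z in [("baseRL",445,408,.014),("baseFR",705,578,.014),("baseFL",600,600,.014),("hou rear L",488,345,.1),("hou rear R",515,335,.1),("levertip",567,318,.145)]:
    print(n,np.round(onz(D,285+(x-400)/3.333,125+(y-300)/3.333,z),3))
E
```

```text
A (array([0.5803, 0.1339]), np.float64(0.0981), np.float64(0.0391), np.float64(163.9)) (array([0.5792, 0.1407]), np.float64(0.0975), np.float64(0.0362), np.float64(163.7))
B (array([0.4511, 0.1859]), np.float64(0.0762), np.float64(0.0406), np.float64(172.3)) (array([0.4496, 0.1924]), np.float64(0.0775), np.float64(0.0373), np.float64(168.7))
C (array([0.4339, 0.0571]), np.float64(0.0603), np.float64(0.0426), np.float64(-171.8)) (array([0.4344, 0.0631]), np.float64(0.0569), np.float64(0.0433), np.float64(-168.1))
baseRL [ 0.644 -0.381  0.014]
baseRR [ 0.584 -0.477  0.014]
baseFL [ 0.375 -0.163  0.014]
hou rear L [ 0.611 -0.398  0.1  ]
hou rear R [ 0.593 -0.428  0.1  ]
hou front L [ 0.478 -0.297  0.1  ]
hou front R [ 0.463 -0.323  0.1  ]
levertip [ 0.538 -0.405  0.145]
baseRL [ 0.643 -0.37   0.014]
baseFR [ 0.309 -0.247  0.014]
baseFL [ 0.384 -0.17   0.014]
hou rear L [ 0.604 -0.382  0.1  ]
hou rear R [ 0.587 -0.412  0.1  ]
levertip [ 0.529 -0.402  0.145]
```

Blank sizes come out at 98 mm for A, 77 mm for B and 60 mm for C. B, at scene pixel (229,266), is therefore blank_mid, near (0.450, 0.189). The sander's origin is near (0.474, -0.317) and its forward direction is about 141.5°. I'll go above the sander first for a wrist look.

```bash
cat >> h.py <<'E'
def plan(p,yaw=None,s=None):
    s=s or observe();R=Ro.from_euler("xyz",s["tool_rot"])
    T=R if yaw is None else Ro.from_euler("xyz",[180,0,yaw],degrees=True)
    print("shift mm",np.round(R.inv().apply(np.array(p)-s["position"])*1000,1),"turn deg",np.round((R.inv()*T).as_rotvec(degrees=True),1))
E
python3 -c "
from h import *
plan([.47,-.30,.36],-38.5)"
```

```text
shift mm [ 320.3 -168.4 -129.1] turn deg [-0.1  0.  60.9]
```

send_rows --increments '[[[320,-168,-129],[0,0,61],1],[[320,-168,-129],[0,0,61],1],[[320,-168,-129],[0,0,61],1],[[320,-168,-129],[0,0,61],1],[[320,-168,-129],[0,0,61],1],[[320,-168,-129],[0,0,61],1],[[320,-168,-129],[0,0,61],1],[[320,-168,-129],[0,0,61],1],[[320,-168,-129],[0,0,61],1],[[320,-168,-129],[0,0,61],1]]'

```text
clock: 1.1
position: [0.4707, -0.2996, 0.3603]
tool_rot: [-3.141, -0.0, -0.671]
force: [-0.5, -1.2, -0.1]
grip_width: 0.0853
finger_force: 0.0
```

```bash
python3 - <<'E'
from h import *
s=observe();P=camera_params("wrist");i=grab_frame("wrist");cv2.imwrite("pics/w1.png",i)
import json;P["extrinsics"]=np.array(P["extrinsics"]).tolist();json.dump(P,open("w1.json","w"))
print(s["clock"],np.round(s["position"],3),np.round(np.degrees(s["tool_rot"]),1),np.round(s["qpos"],2));print(P["fovy"],-np.array(P["extrinsics"])[:3,:3].T@np.array(P["extrinsics"])[:3,3])
cv2.imwrite("pics/w1b.png",cv2.resize(i,(800,600),interpolation=cv2.INTER_CUBIC))
plan([.452,.189,.30],-10)
E
```

```text
1.1 [ 0.471 -0.3    0.36 ] [-180.    -0.   -38.4] [ 0.4   0.3   0.08  1.61 -0.03  1.23 -1.76]
66.74618487646389 [ 0.53466034 -0.34988593  0.50342408]
shift mm [-319.  -372.2   59.9] turn deg [  0.    0.  -28.5]
```

View pics/w1b.png

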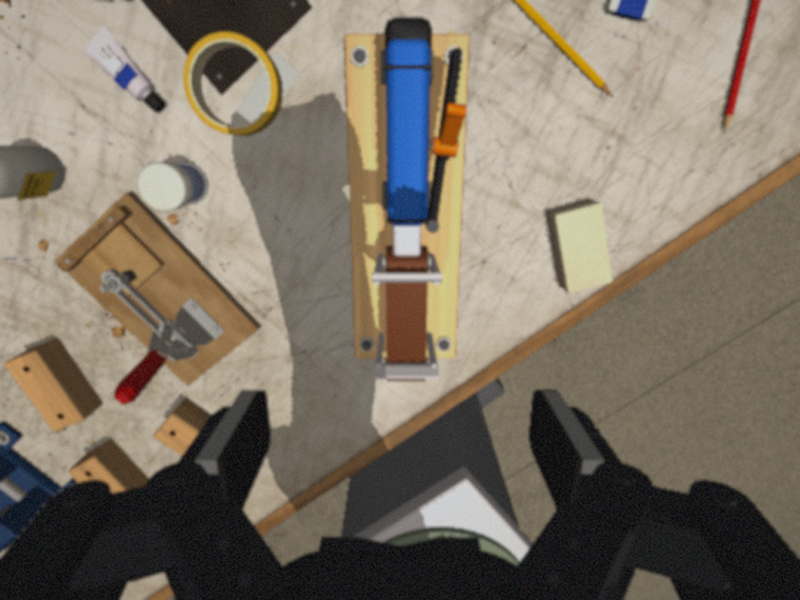

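The wrist view shows:
- The sander base has corners (345,34), (469,34), (356,357) and (455,357).
- The stop bars are at rows 276 and 372 or so, with the belt visible in rows 283–362.
- The lever tip is at (456,106) and its foot at (445,150).
- The paddle runs from (455,52) to the hinge at (433,226).

```bash
python3 - <<'E'
from h import *
import json
P=json.load(open("w1.json"));k=560/800
q=lambda x,y,z:onz(P,x*k,y*k,z)
c=[q(345,34,.014),q(469,34,.014),q(455,357,.014),q(356,357,.014)]
r=rect(c);print("base",r)
o=r[0];a=np.radians(r[3]);
fy=np.array([np.cos(a),np.sin(a)]);fy*=np.sign(-fy[0]);fx=np.array([fy[1],-fy[0]])
for n,x,y,z in [("hingeTop",433,226,.091),("paddle rear",456,50,.091),("tip top",457,105,.147),("tip low L",447,105,.147),("tip R",467,105,.147),("lever foot",436,148,.112),("lever foot R",458,155,.112),("rear stop L",373,281,.104),("rear stop R",441,281,.104),("rstop belt",407,283,.085),("belt L",387,320,.085),("belt R",427,320,.085),("fstop in belt",407,361,.085),("fstop top in",407,364,.104),("fstop top L",376,372,.104),("fstop top R",438,372,.104),("housing rear",408,18,.1),("hous L mid",388,130,.1),("hous R mid",429,130,.1),("hous front",407,221,.1)]:
    d=q(x,y,z)[:2]-o;print(n,np.round([d@fx*1000,d@fy*1000],1))
C=-np.array(P["extrinsics"])[:3,:3].T@np.array(P["extrinsics"])[:3,3];d=C[:2]-o;print("cam",d@fx,d@fy)
E
```

```text
base (array([ 0.4784, -0.3151]), np.float64(0.3365), np.float64(0.1172), np.float64(141.6))
hingeTop [-23.2   1. ]
paddle rear [ -38.3 -140.7]
tip top [-34.2 -95.2]
tip low L [-27.  -95.2]
tip R [-41.4 -95.2]
lever foot [-22.5 -65.9]
lever foot R [-40.7 -60.4]
rear stop L [31.3 49. ]
rear stop R [-30.7  49. ]
rstop belt [-0.  56.5]
belt L [19.4 94.3]
belt R [-19.9  94.3]
fstop in belt [ -0.5 138.8]
fstop top in [ -0.2 132.7]
fstop top L [ 30.1 141.4]
fstop top R [-30.5 141.4]
housing rear [   0.7 -161.1]
hous L mid [ 16.8 -80. ]
hous R mid [-17.3 -80. ]
hous front [ 0.6 -4.8]
cam 0.007684478655885444 -0.06569806807048302
```

send_rows --increments '[[[-160,-186,30],[0,0,-28],1],[[-160,-186,30],[0,0,-28],1],[[-160,-186,30],[0,0,-28],1],[[-160,-186,30],[0,0,-28],1],[[-319,-372,60],[0,0,-28.5],1],[[-319,-372,60],[0,0,-28.5],1],[[-319,-372,60],[0,0,-28.5],1],[[-319,-372,60],[0,0,-28.5],1],[[-319,-372,60],[0,0,-28.5],1],[[-319,-372,60],[0,0,-28.5],1]]'

```text
clock: 2.15
position: [0.4526, 0.1896, 0.2996]
tool_rot: [3.141, 0.0, -0.178]
force: [0.7, -0.4, 0.6]
grip_width: 0.0852
finger_force: 0.0
```

```bash
python3 - <<'E'
from h import *
import json
P=camera_params("wrist");i=grab_frame("wrist");cv2.imwrite("pics/w2.png",i)
P["extrinsics"]=np.array(P["extrinsics"]).tolist();json.dump(P,open("w2.json","w"))
X=[.45,.189,.04];u=proj(P,np.array(X))[0];print(u)
x0=int(np.clip(u[0]-120,0,320));y0=int(np.clip(u[1]-90,0,240));print(x0,y0)
cv2.imwrite("pics/w2c.png",cv2.resize(i[y0:y0+180,x0:x0+240],(720,540),interpolation=cv2.INTER_CUBIC))
E
```

```text
[280.4131966  172.84968593]
160 82
```

View pics/w2c.png

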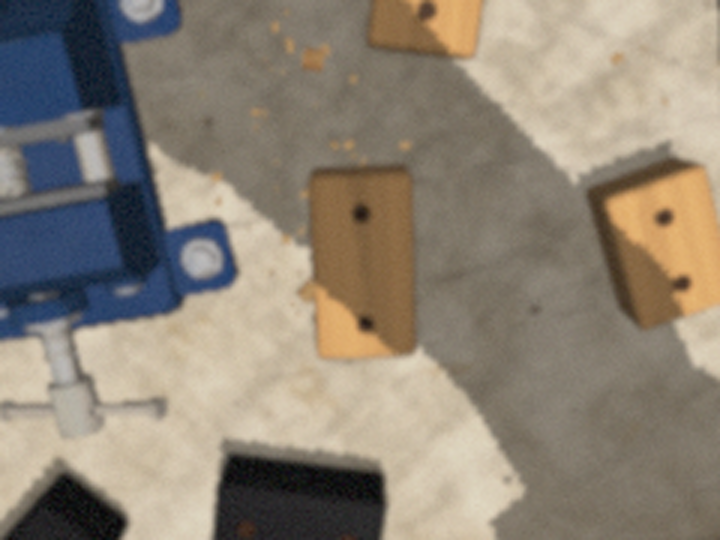

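The crop shows blank_mid's top face with corners (311,171), (411,168), (414,352) and (320,358), clear of the vise and the neighbouring blanks.

```bash
python3 - <<'E'
from h import *
import json
P=json.load(open("w2.json"))
r=rect([onz(P,160+x/3,82+y/3,.04) for x,y in [(311,171),(411,168),(414,352),(320,358)]]);print(r)
y=(r[3]+90)%180-90;print(y);plan([*r[0],.12],y);plan([*r[0],.006],y)
E
```

```text
(array([0.4529, 0.1873]), np.float64(0.0799), np.float64(0.0413), np.float64(171.8))
-8.199999999999989
shift mm [  3.3   8.8 178.8] turn deg [-0.1  0.1 -1.6]
shift mm [  3.5   9.1 292.8] turn deg [-0.1  0.1 -1.6]
```

```bash
python3 - <<'E'
from h import *
import json
s=observe();print(s["clock"],s["position"],s["qd"],np.degrees(s["tool_rot"]))
P=json.load(open("w2.json"));C=np.linalg.inv(camera_params("wrist")["extrinsics"])[:3,3];print(C,np.linalg.inv(P["extrinsics"])[:3,3])
E
```

```text
2.2 [0.45142755 0.19615651 0.2988701 ] [ 0.06222919 -0.02715381  0.02964511  0.03046256 -0.03075816  0.00994321
  0.17109429] [-1.79886523e+02  1.14474418e-01 -9.83435616e+00]
[0.53225658 0.18264857 0.44183461] [0.53320861 0.17599549 0.4427127 ]
```

send_rows --increments '[[[1,1.5,40],[0,0,-1.8],1],[[1,1.5,85],[0,0,-1.8],1],[[1,1.5,130],[0,0,-1.8],1],[[1,1.5,175],[0,0,-1.8],1],[[1,1.5,210],[0,0,-1.8],1],[[1,1.5,240],[0,0,-1.8],1],[[1,1.5,265],[0,0,-1.8],1],[[1,1.5,282],[0,0,-1.8],1],[[1,1.5,290],[0,0,-1.8],1],[[1,1.5,290],[0,0,-1.8],1]]'

```text
clock: 3.2
position: [0.4532, 0.1861, 0.0095]
tool_rot: [3.14, 0.001, -0.146]
force: [0.4, -0.2, -0.4]
grip_width: 0.0853
finger_force: 0.0
```

send_rows --increments '[[[0,0,0],[0,0,0],1],[[0,0,0],[0,0,0],-1],[[0,0,0],[0,0,0],-1],[[0,0,0],[0,0,0],-1],[[0,0,0],[0,0,0],-1],[[0,0,0],[0,0,0],-1],[[0,0,0],[0,0,0],-1],[[0,0,0],[0,0,0],-1]]' --newtons 50

```text
clock: 4.0
position: [0.4538, 0.1875, 0.011]
tool_rot: [-3.141, -0.001, -0.145]
force: [-1.7, -1.5, 12.4]
grip_width: 0.0433
finger_force: 50.3
```

send_rows --increments '[[[0,0,-5],[0,0,0],-1],[[0,0,-25],[0,0,0],-1],[[0,0,-60],[0,0,0],-1],[[0,0,-100],[0,0,0],-1],[[0,0,-140],[0,0,0],-1],[[0,0,-180],[0,0,0],-1],[[0,0,-210],[0,0,0],-1],[[0,0,-225],[0,0,0],-1],[[0,0,-230],[0,0,0],-1],[[0,0,-230],[0,0,0],-1]]'

```text
clock: 5.0
position: [0.4535, 0.1874, 0.2405]
tool_rot: [-3.141, -0.001, -0.145]
force: [-1.2, -0.3, -1.1]
grip_width: 0.0432
finger_force: 51.3
```

```bash
python3 - <<'E'
from h import *
s=observe();print(s["clock"],s["position"],s["force"],s["grip_width"],s["finger_force"],s["qpos"])
plan([.47,-.03,.24],-24);plan([.404,-.256,.24],-38.4)
E
```

```text
5.0 [0.4535019  0.18735732 0.24052049] [-1.24587036 -0.27007885 -1.0725656 ] 0.04323063334981511 51.30984842777252 [-0.28867556  0.3073951  -0.27771285  1.92438713  0.10443753  0.92298554
 -2.33303863]
shift mm [ 47.8 212.7   0.5] turn deg [-0.  -0.  15.7]
shift mm [1.510e+01 4.459e+02 4.000e-01] turn deg [-0.  -0.  30.1]
```

send_rows --increments '[[[10,30,0],[0,0,3],-1],[[22,75,0],[0,0,7],-1],[[35,120,0],[0,0,11],-1],[[42,165,0],[0,0,14],-1],[[48,210,0],[0,0,17],-1],[[45,255,0],[0,0,20],-1],[[38,300,0],[0,0,23],-1],[[30,345,0],[0,0,26],-1],[[22,390,0],[0,0,29],-1],[[17,425,0],[0,0,30.1],-1]]'

```text
clock: 6.0
position: [0.407, -0.2377, 0.2391]
tool_rot: [3.14, 0.002, -0.674]
force: [1.8, 0.8, -2.5]
grip_width: 0.0432
finger_force: 51.5
```

send_rows --increments '[[[-5,13,0],[0,0,0],-1],[[-8,18,20],[0,0,0],-1],[[-8,18,40],[0,0,0],-1],[[-8,18,55],[0,0,0],-1],[[-8,18,60],[0,0,0],-1],[[-8,18,60],[0,0,0],-1],[[-8,18,60],[0,0,0],-1]]'

```text
clock: 6.7
position: [0.3916, -0.2446, 0.1805]
tool_rot: [3.142, 0.0, -0.67]
force: [0.7, 0.0, -1.0]
grip_width: 0.0434
finger_force: 51.4
```

```bash
python3 - <<'E'
from h import *
import json
s=observe();print(s["clock"],s["position"],np.degrees(s["tool_rot"]),s["grip_width"])
P=camera_params("wrist");i=grab_frame("wrist");cv2.imwrite("pics/w3.png",i)
P["extrinsics"]=np.array(P["extrinsics"]).tolist();json.dump(P,open("w3.json","w"))
plan([.404,-.256,.18],-38.4)
u=proj(P,np.array([.404,-.256,.1]))[0];print(u)
x0=int(np.clip(u[0]-120,0,320));y0=int(np.clip(u[1]-110,0,240));print(x0,y0)
cv2.imwrite("pics/w3c.png",cv2.resize(i[y0:y0+180,x0:x0+240],(720,540),interpolation=cv2.INTER_CUBIC))
E
```

```text
6.7 [ 0.39158975 -0.24459272  0.18052301] [ 1.79997759e+02  3.65219742e-03 -3.83936559e+01] 0.043408419529017764
shift mm [16.7  1.2  0.7] turn deg [-0. -0.  0.]
[281.40399018 197.10010681]
161 87
```

View pics/w3c.png

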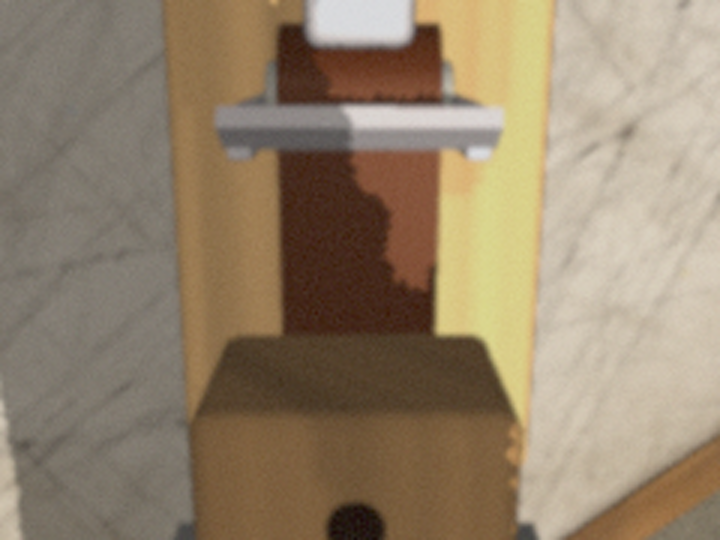

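The crop shows the rear stop: top edge at row 108, crease at row 128, and its foot on the belt at row 150. The belt's edges are at x 281 and 438. The blank's rear face has its top edge at row 412 (x 192–518) and its bottom edge at row 337 (x 232–486).

```bash
python3 - <<'E'
from h import *
import json
P=json.load(open("w3.json"));s=observe()
o=np.array([.4784,-.3151]);a=np.radians(141.6);fy=np.array([np.cos(a),np.sin(a)]);fx=np.array([fy[1],-fy[0]])
def S(n,x,y,z):
    d=onz(P,161+x/3,87+y/3,z)[:2]-o;print(n,np.round([d@fx*1000,d@fy*1000],1))
d=s["position"][:2]-o;print("tcp",d@fx,d@fy); d=np.linalg.inv(P["extrinsics"])[:3,3][:2]-o;print("cam",d@fx,d@fy)
S("blank top L",192,412,.2095);S("blank top R",518,412,.2095);S("blank bot L",232,337,.1695);S("blank bot R",486,337,.1695)
S("stop foot",360,150,.085);S("crease",360,128,.104);S("crease z.1",360,128,.1);S("top edge",360,108,.104)
S("stop L",216,120,.104);S("stop R",503,120,.104);S("beltL",281,200,.085);S("beltR",438,200,.085)
E
```

```text
tcp 0.001344424541145212 0.11166823452142151
cam 0.0017371299991043817 0.03044560072952287
blank top L [22.5 74.3]
blank top R [-19.2  74.2]
blank bot L [22.3 76.1]
blank bot R [-20.4  76.1]
stop foot [ 0.4 53.6]
crease [ 0.5 46.9]
crease z.1 [ 0.5 47.2]
top edge [ 0.5 42.6]
stop L [32.6 45.2]
stop R [-31.3  45.2]
beltL [20.  65.7]
beltR [-19.   65.7]
```

send_rows --increments '[[[9,1,0],[0,0,0],-1],[[17,1,10],[0,0,0],-1],[[17,1,30],[0,0,0],-1],[[17,1,48],[0,0,0],-1],[[17,1,58],[0,0,0],-1],[[17,1,64],[0,0,0],-1],[[17,1,68],[0,0,0],-1],[[17,1,72],[0,0,0],-1],[[17,1,75],[0,0,0],-1],[[17,1,75],[0,0,0],-1]]'

```text
clock: 7.75
position: [0.4042, -0.256, 0.1052]
tool_rot: [-3.142, -0.0, -0.67]
force: [0.5, -0.1, -1.2]
grip_width: 0.0431
finger_force: 51.4
```

```bash
python3 - <<'E'
from h import *
import json
s=observe();print(s["clock"],s["position"],np.degrees(s["tool_rot"]),s["force"],s["moment"])
P=camera_params("wrist");i=grab_frame("wrist");cv2.imwrite("pics/w4.png",i)
P["extrinsics"]=np.array(P["extrinsics"]).tolist();json.dump(P,open("w4.json","w"))
b=grab_frame("side");cv2.imwrite("pics/side4.png",b);a=grab_frame("scene")
D=camera_params("side");S=camera_params("scene");X=np.array([.404,-.256,.1]);u=proj(D,X)[0];v=proj(S,X)[0];w=proj(P,X)[0];print(u,v,w)
def c(i,u,W,H,o):
    x=int(np.clip(u[0]-W/2,0,560-W));y=int(np.clip(u[1]-H/2,0,420-H));print(x,y,W);return cv2.resize(i[y:y+H,x:x+W],o,interpolation=cv2.INTER_CUBIC)
cv2.imwrite("pics/m4.png",np.hstack([c(i,w-[0,30],200,200,(400,400)),np.vstack([c(b,u,80,40,(400,200)),c(a,v,80,40,(400,200))])]))
E
```

```text
7.75 [ 0.4042045  -0.25604649  0.10524694] [-1.79998962e+02 -2.73484644e-03 -3.84089813e+01] [ 0.4849248  -0.10279066 -1.15336452] [-0.01287235  0.01056247 -0.00115844]
[352.43812291 176.07003928] [347.17980948 215.17216986] [280.05697352 268.36033865]
180 138 200
312 156 80
307 195 80
```

View pics/m4.png

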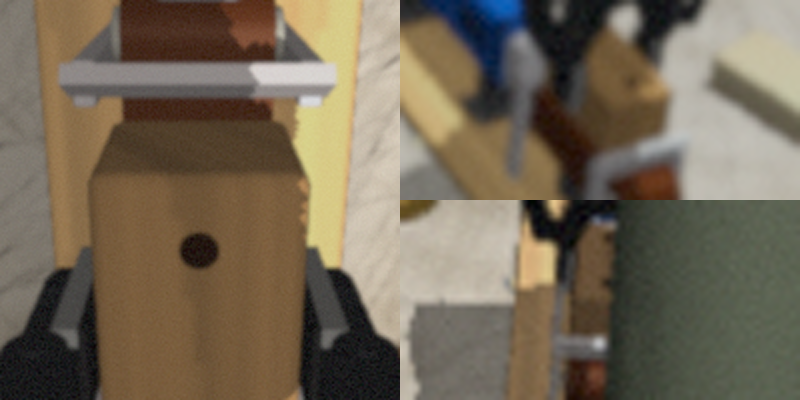

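```bash
python3 - <<'E'
from h import *
import json
P=json.load(open("w4.json"))
o=np.array([.4784,-.3151]);a=np.radians(141.6);fy=np.array([np.cos(a),np.sin(a)]);fx=np.array([fy[1],-fy[0]])
def S(n,x,y,z):
    d=onz(P,180+x/2,138+y/2,z)[:2]-o;print(n,np.round([d@fx*1000,d@fy*1000],1))
d=observe()["position"][:2]-o;print("tcp",d@fx,d@fy)
S("blank top L",91,178,.134);S("blank top R",310,178,.134);S("blank bot L",112,122,.094);S("blank bot R",280,122,.094)
S("foot",200,98,.085);S("beltL",122,110,.085);S("beltR",272,110,.085);S("hole",200,250,.134)
E
```

```text
tcp 0.0002238037156148836 0.09472247499282374
blank top L [21.2 58.4]
blank top R [-20.9  58.4]
blank bot L [22.4 59. ]
blank bot R [-20.  59.]
foot [ 0.1 55.1]
beltL [20.8 58.4]
beltR [-19.   58.3]
hole [ 0.2 73.9]
```

send_rows --increments '[[[1,0,2],[0,0,0],-1],[[1,0,4],[0,0,0],-1],[[1,0,6],[0,0,0],-1],[[1,0,7],[0,0,0],-1],[[1,0,8],[0,0,0],-1],[[1,0,8],[0,0,0],-1]]'

```text
clock: 8.5
position: [0.4049, -0.2566, 0.0972]
tool_rot: [3.142, 0.0, -0.67]
force: [0.5, 0.1, -1.3]
grip_width: 0.0435
finger_force: 51.4
```

send_rows --increments '[[[0,0,0.5],[0,0,0],-1],[[0,0,1],[0,0,0],-1],[[0,0,1.5],[0,0,0],-1],[[0,0,2],[0,0,0],-1]]'

```text
clock: 8.9
position: [0.405, -0.2567, 0.0959]
tool_rot: [-3.141, -0.0, -0.671]
force: [-7.7, 5.8, 32.4]
grip_width: 0.0434
finger_force: 55.2
```

send_rows --increments '[[[-0.5,0,-1],[0,0,0],-1],[[-0.5,0,-1.3],[0,0,0],-1],[[-0.5,0,-1.3],[0,0,0],-1]]'

```text
clock: 9.2
position: [0.4046, -0.2564, 0.0966]
tool_rot: [-3.142, -0.0, -0.67]
force: [0.1, 0.1, -1.4]
grip_width: 0.0432
finger_force: 51.4
```

send_rows --increments '[[[0,0,0.6],[0,0,0],-1],[[0,0,0.6],[0,0,0],-1],[[0,0,0.6],[0,0,0],0.4],[[0,0,0.6],[0,0,0],0.6],[[0,0,0.6],[0,0,0],1],[[0,0,0.6],[0,0,0],1],[[0,0,-10],[0,0,0],1],[[0,0,-40],[0,0,0],1],[[0,0,-85],[0,0,0],1],[[0,0,-110],[0,0,0],1]]'

```text
clock: 10.2
position: [0.405, -0.2567, 0.2101]
tool_rot: [-3.141, -0.003, -0.671]
force: [0.4, -0.5, 0.6]
grip_width: 0.0856
finger_force: 0.0
```

```bash
python3 - <<'E'
from h import *
o=np.array([.4784,-.3151]);a=np.radians(141.6);fy=np.array([np.cos(a),np.sin(a)]);fx=np.array([fy[1],-fy[0]])
def W(x,y,z): return [*(o+x/1000*fx+y/1000*fy),z]
s=observe();print(s["position"])
plan(W(-33,-130,.21),-38.4)
E
```

```text
[ 0.405009   -0.256711    0.21008272]
shift mm [223.8  33.1   0.7] turn deg [-0.  -0.2 -0. ]
```

send_rows --increments '[[[45,8,0],[0,0,0],-1],[[95,16,0],[0,0,0],-1],[[140,24,0],[0,0,0],-1],[[185,30,0],[0,0,0],-1],[[215,33,0],[0,0,0],-1],[[224,33,10],[0,0,0],-1],[[224,33,30],[0,0,0],-1],[[224,33,50],[0,0,0],-1],[[224,33,65],[0,0,0],-1],[[224,33,69],[0,0,0],-1]]'

```text
clock: 11.2
position: [0.5588, -0.4206, 0.1362]
tool_rot: [3.141, 0.002, -0.67]
force: [0.3, -0.4, -0.9]
grip_width: 0.0
finger_force: 0.0
```

```bash
cat >> h.py <<'E'
o=np.array([.4784,-.3151]);a_=np.radians(141.6);fy=np.array([np.cos(a_),np.sin(a_)]);fx=np.array([fy[1],-fy[0]])
def W(x,y,z): return [*(o+x/1000*fx+y/1000*fy),z]
def sand(p): d=np.array(p[:2])-o;return np.round([d@fx*1000,d@fy*1000,p[2]*1000],1)
def c(i,u,W,H,o):
    x=int(np.clip(u[0]-W/2,0,560-W));y=int(np.clip(u[1]-H/2,0,420-H));print("crop",x,y,W);return cv2.resize(i[y:y+H,x:x+W],o,interpolation=cv2.INTER_CUBIC)
E
python3 - <<'E'
from h import *
s=observe();print(s["clock"],sand(s["position"]),np.degrees(s["tool_rot"]),s["force"])
P=camera_params("wrist");i=grab_frame("wrist");b=grab_frame("side");D=camera_params("side")
u=proj(P,np.array(W(-33,-95,.14)))[0];v=proj(D,np.array(W(-20,10,.1)))[0];print(u,v)
cv2.imwrite("pics/w5.png",i)
cv2.imwrite("pics/m5.png",np.hstack([c(i,u,200,200,(400,400)),c(b,v,110,110,(400,400))]))
E
```

```text
11.2 [ -32.8 -128.6  136.2] [ 1.79994140e+02  1.35860123e-01 -3.84011734e+01] [ 0.25350487 -0.39438618 -0.85006049]
[280.33851741 332.75712903] [344.57069268 159.51121357]
crop 180 220 200
crop 289 104 110
```

View pics/m5.png

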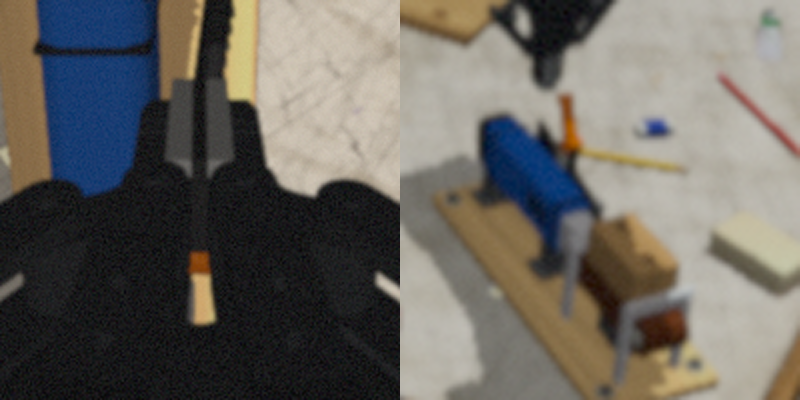

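The blank lies flat between the stops (side crop, about (630,260)), and the shut fingers are lined up behind the lever. Next I push it forward.

send_rows --increments '[[[-10,0,0],[0,0,0],-1],[[-20,0,0],[0,0,0],-1],[[-28,0,0],[0,0,0],-1],[[-36,0,0],[0,0,0],-1],[[-44,0,0],[0,0,0],-1],[[-52,0,0],[0,0,0],-1],[[-58,0,0],[0,0,0],-1],[[-62,0,0],[0,0,0],-1],[[-66,0,0],[0,0,0],-1],[[-68,0,0],[0,0,0],-1]]'

```text
clock: 12.3
position: [0.5059, -0.379, 0.1375]
tool_rot: [3.141, 0.0, -0.67]
force: [0.7, -1.3, -0.3]
grip_width: -0.0002
finger_force: 0.7
```

send_rows --increments '[[[-2,0,0],[0,0,0],-1],[[-4,0,0],[0,0,0],-1],[[-6,0,0],[0,0,0],-1],[[-6,0,0],[0,0,0],-1]]'

```text
clock: 12.7
position: [0.5029, -0.3767, 0.1385]
tool_rot: [3.142, -0.004, -0.671]
force: [7.7, -8.2, 1.9]
grip_width: -0.0
finger_force: 4.7
```

send_rows --increments '[[[10,0,0],[0,0,0],-1],[[20,0,-15],[0,0,0],-1],[[35,-8,-45],[0,0,0],0],[[55,-18,-70],[0,0,0],1],[[68,-25,-75],[0,0,0],1],[[70,-25,-75],[0,0,0],1],[[70,-25,-75],[0,0,0],1],[[70,-25,-75],[0,0,0],1]]'

```text
clock: 13.5
position: [0.5708, -0.3993, 0.2116]
tool_rot: [3.141, 0.002, -0.671]
force: [-0.4, -0.4, 0.1]
grip_width: 0.085
finger_force: 0.0
```

```bash
python3 - <<'E'
from h import *
s=observe();print(s["clock"],sand(s["position"]),np.degrees(s["tool_rot"]),s["force"],s["grip_width"])
plan(W(-8,-126,.056),-38.4)
P=camera_params("wrist");i=grab_frame("wrist");b=grab_frame("side");D=camera_params("side");a=grab_frame("scene");S=camera_params("scene")
cv2.imwrite("pics/w6.png",i)
v=proj(D,np.array(W(-20,-50,.12)))[0];w=proj(S,np.array(W(-20,-50,.12)))[0]
cv2.imwrite("pics/m6.png",np.hstack([cv2.resize(i[120:,130:430],(400,400)),np.vstack([c(b,v,80,60,(400,300)),c(a,w,80,60,(400,300))])[:400]]) if 0 else np.hstack([cv2.resize(i[120:,130:430],(400,400)),np.vstack([c(b,v,80,40,(400,200)),c(a,w,80,40,(400,200))])]))
E
```

```text
13.5 [  -8.5 -124.7  211.6] [ 1.79972089e+02  1.14162694e-01 -3.84389337e+01] [-0.40218999 -0.43885334  0.11751481] 0.08502047431007259
shift mm [  1.6  -0.6 155.6] turn deg [ 0.   0.1 -0. ]
crop 296 124 80
crop 314 165 80
```

View pics/m6.png

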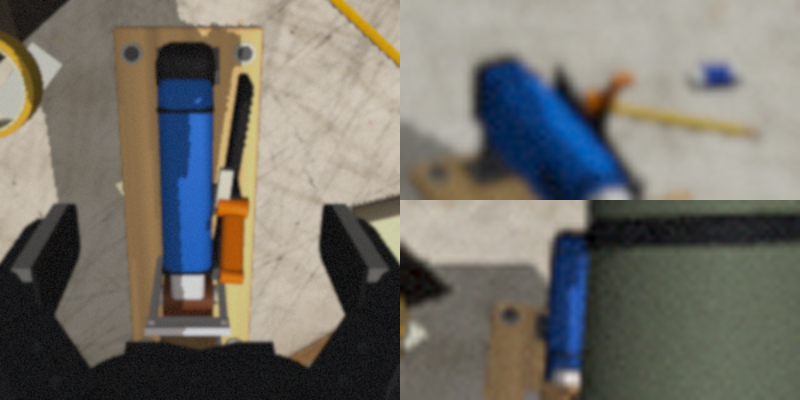

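The lever is now forward (wrist crop, foot at (236,207), tip end at (232,283)). I'll check its angle and the paddle position.

```bash
python3 - <<'E'
from h import *
P=camera_params("wrist")
for n,x,y,z in [("tip end",232,283,.146),("tip L",222,275,.148),("tip R",243,275,.148),("foot rear",236,198,.115),("paddle rear out",252,78,.091),("paddle rear in",238,78,.091),("housing L",162,150,.1),("housing R",214,150,.1),("rear",187,42,.1)]:
    print(n,sand(onz(P,130+x*.75,120+y*.75,z)))
E
```

```text
tip end [-27.7 -34.3 146. ]
tip L [-21.5 -41.6 148. ]
tip R [-33.8 -41.6 148. ]
foot rear [-31.5 -74.1 115. ]
paddle rear out [ -41.6 -146.4   91. ]
paddle rear in [ -32.8 -146.4   91. ]
housing L [  16.  -100.8  100. ]
housing R [ -17.7 -100.8  100. ]
rear [  -0.9 -170.4  100. ]
```

send_rows --increments '[[[1,0,30],[0,0,0],1],[[1,0,65],[0,0,0],1],[[1,0,95],[0,0,0],1],[[1,0,120],[0,0,0],1],[[1,0,138],[0,0,0],1],[[1,0,150],[0,0,0],1],[[1,0,155],[0,0,0],1],[[1,-1.5,155],[0,0,0],1],[[1,-3,155],[0,0,0],1],[[1,-3,155],[0,0,0],1]]'

```text
clock: 14.65
position: [0.5753, -0.3975, 0.0586]
tool_rot: [-3.141, -0.001, -0.67]
force: [-0.4, -0.2, 0.1]
grip_width: 0.0851
finger_force: 0.0
```

send_rows --increments '[[[0,0,0],[0,0,0],-1],[[0,0,0],[0,0,0],-1],[[0,0,0],[0,0,0],-1],[[0,0,0],[0,0,0],-1],[[0,0,0],[0,0,0],-1],[[0,0,0],[0,0,0],-1],[[0,0,0],[0,0,0],-1],[[0,0,0],[0,0,0],-1]]' --newtons 40

```text
clock: 15.45
position: [0.576, -0.3969, 0.0591]
tool_rot: [-3.14, -0.002, -0.669]
force: [-0.1, 5.2, 15.2]
grip_width: 0.0451
finger_force: 42.2
```

The opening reads 45.1 mm, so the paddle is fully home. I'll hold it there.

send_rows --increments '[[[0,0,0],[0,0,0],-1],[[0,0,0],[0,0,0],-1],[[0,0,0],[0,0,0],-1],[[0,0,0],[0,0,0],-1],[[0,0,0],[0,0,0],-1],[[0,0,0],[0,0,0],-1],[[0,0,0],[0,0,0],-1],[[0,0,0],[0,0,0],-1],[[0,0,0],[0,0,0],-1],[[0,0,0],[0,0,0],-1]]'

```text
clock: 16.45
position: [0.576, -0.3969, 0.0591]
tool_rot: [-3.14, -0.002, -0.669]
force: [-0.8, 5.0, 15.4]
grip_width: 0.0455
finger_force: 42.2
```

send_rows --increments '[[[0,0,0],[0,0,0],-1],[[0,0,0],[0,0,0],-1],[[0,0,0],[0,0,0],-1],[[0,0,0],[0,0,0],-1],[[0,0,0],[0,0,0],-1],[[0,0,0],[0,0,0],-1],[[0,0,0],[0,0,0],-1],[[0,0,0],[0,0,0],-1]]'

```text
clock: 17.25
position: [0.5761, -0.3969, 0.0592]
tool_rot: [-3.14, -0.002, -0.669]
force: [-0.8, 6.3, 15.2]
grip_width: 0.0451
finger_force: 42.2
```

send_rows --increments '[[[0,0,0],[0,0,0],1],[[0,0,0],[0,0,0],1],[[0,0,0],[0,0,0],1],[[0,0,0],[0,0,0],1],[[0,2,0],[0,0,0],1],[[0,3,-10],[0,0,0],1],[[0,3,-45],[0,0,0],1],[[0,3,-90],[0,0,0],1],[[0,3,-125],[0,0,0],1],[[0,3,-135],[0,0,0],1]]'

```text
clock: 18.25
position: [0.574, -0.401, 0.1979]
tool_rot: [-3.141, -0.006, -0.671]
force: [0.1, 0.5, 0.4]
grip_width: 0.0855
finger_force: 0.0
```

```bash
python3 - <<'E'
from h import *
s=observe();print(s["clock"],sand(s["position"]),np.degrees(s["tool_rot"]),s["force"],s["grip_width"])
plan(W(-31,-2,.195),-38.4);plan(W(-31,-2,.137),-38.4)
E
```

```text
18.25 [  -7.9 -128.3  197.9] [-179.95491728   -0.34984085  -38.42994844] [0.06112755 0.46852035 0.3999446 ] 0.08548489166291078
shift mm [-126.3   23.1    2.1] turn deg [-0.  -0.3 -0. ]
shift mm [-126.6   23.2   60.1] turn deg [-0.  -0.3 -0. ]
```

send_rows --increments '[[[-25,6,0],[0,0,0],-1],[[-65,14,0],[0,0,0],-1],[[-105,20,0],[0,0,0],-1],[[-122,23,0],[0,0,0],-1],[[-126,23,0],[0,0,0],-1],[[-126,23,10],[0,0,0],-1],[[-126,23,30],[0,0,0],-1],[[-126,23,50],[0,0,0],-1],[[-126,23,60],[0,0,0],-1],[[-126,23,60],[0,0,0],-1]]'

```text
clock: 19.25
position: [0.4597, -0.3395, 0.1308]
tool_rot: [3.141, 0.002, -0.67]
force: [0.1, -0.8, 0.5]
grip_width: -0.0003
finger_force: 0.0
```

send_rows --increments '[[[10,0,0],[0,0,0],-1],[[20,0,0],[0,0,0],-1],[[28,0,0],[0,0,0],-1],[[36,0,0],[0,0,0],-1],[[44,0,0],[0,0,0],-1],[[52,0,0],[0,0,0],-1],[[60,0,0],[0,0,0],-1],[[66,0,0],[0,0,0],-1],[[69,0,0],[0,0,0],-1],[[70,0,0],[0,0,0],-1]]'

```text
clock: 20.25
position: [0.5149, -0.3832, 0.1325]
tool_rot: [-3.141, 0.0, -0.67]
force: [-1.7, 0.5, 0.8]
grip_width: 0.0004
finger_force: 0.8
```

```bash
python3 - <<'E'
from h import *
s=observe();print(s["clock"],sand(s["position"]),s["force"],s["force"][:2]@fy)
E
```

```text
20.25 [-30.7 -70.9 132.5] [-1.70759141  0.46459429  0.76108695] 1.6268099325105523
```

send_rows --increments '[[[1.5,0,0],[0,0,0],-1],[[3,0,0],[0,0,0],-1],[[3,0,0],[0,0,0],-1]]'

```text
clock: 20.55
position: [0.5159, -0.3841, 0.1323]
tool_rot: [-3.142, 0.003, -0.67]
force: [-8.4, 6.7, 2.6]
grip_width: 0.0001
finger_force: 5.2
```

send_rows --increments '[[[-10,0,0],[0,0,0],-1],[[-25,0,-10],[0,0,0],-1],[[-35,0,-45],[0,0,0],-1],[[-50,-12,-90],[0,0,0],-1],[[-65,-25,-135],[0,0,0],-1],[[-80,-38,-180],[0,0,0],-1],[[-87,-38,-220],[0,0,0],-1],[[-87,-38,-230],[0,0,0],-1],[[-87,-38,-230],[0,0,0],-1],[[-87,-38,-230],[0,0,0],-1]]'

```text
clock: 21.55
position: [0.4721, -0.3012, 0.3615]
tool_rot: [3.141, 0.001, -0.671]
force: [-0.3, 0.2, -0.8]
grip_width: 0.0002
finger_force: 0.0
```

```bash
python3 - <<'E'
from h import *
import json
s=observe();print(s["clock"],sand(s["position"]),s["force"])
P=camera_params("wrist");i=grab_frame("wrist");b=grab_frame("side");D=camera_params("side")
P["extrinsics"]=np.array(P["extrinsics"]).tolist();json.dump(P,open("w7.json","w"))
cv2.imwrite("pics/w7.png",i)
v=proj(D,np.array(W(0,20,.1)))[0]
cv2.imwrite("pics/m7.png",np.hstack([cv2.resize(i[0:280,180:360],(386,600)),c(b,v,100,150,(400,600))]))
E
```

```text
21.55 [  7.   13.6 361.5] [-0.26338697  0.15076196 -0.78277982]
crop 290 87 100
```

View pics/m7.png

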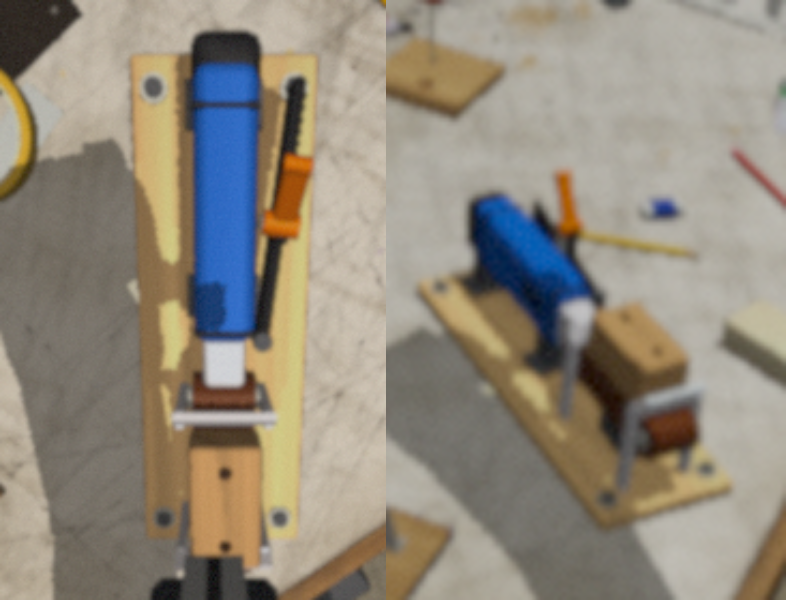

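The last picture shows the blank flat between the stops at about (225,500), the lever back with its tip at (299,157) as at the start, and the paddle sprung out. I'm handing it in.

```bash
python3 -c "
from workcell import *
print(job_done())"
```

```text
the job is handed in; nothing more can be done
None
```

The job is handed in at about 21.6 s on the robot's clock. The 80 mm blank lies flat between the stops, the paddle was held home for about 1.8 s and let out, and the lock-off lever is fully back.

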